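# Open the ratchet clamp on the mended priest

### The job

The glue on the split wooden priest has dried, so open the ratchet clamp that holds it: with closed fingertips press down the orange release pad on the moving jaw and, keeping it down, push the jaw back along its bar, away from the priest, until it is fully home against the end block, then take the hand away. Grasp and lift nothing: leave the priest lying in its rests, and the glue bottle, lure bucket, tackle tube and torch where they are.

Things in the scene. Friction and masses are not known exactly. Their poses are not given: they have to be found in the camera images.
- clamp: Clamp screwed to the lid, immovable: plywood board 320 x 200 x 12 mm, a steel bar along its middle (20 mm wide, top 42 mm above the lid). Origin: centre of the board's underside, on the lid. x: along the bar, the way the moving jaw opens, from the green fixed jaw (80 mm high, pad at x = -115 mm) to the green end block; z: up. Teeth under the bar stop opening unless the release is down.
- jaw (a joint): Place of the moving jaw along the bar, m, growing as it opens: 0 to 0.001 at the start, nipped up to the priest; 0.096 fully home on the end block. It stays where left; with the release down it slides at about 4 to 6 N. A green block 92 mm long, about 50 mm wide, deck 78 mm above the lid; along its deck, in the opening direction: front strip, orange release pad, upright thumb rest.
- release_pad (a point): Middle of the top face of the orange release pad on the moving jaw, 94 mm above the lid when up. The pad is 30 mm along the bar by 44 mm across it; nothing beside it or on its priest side is as high. It moves with the jaw. Its middle is 19 mm from the thumb rest's face. Axes as clamp.
- release (a joint): How far the release pad is pressed down, m: 0 up, 0.007 fully down. A spring brings it back up (about 2 N to start, 5 N fully down). The pawl is clear of the teeth from about 0.004 on and catches again whenever the pad is let up; the lower stop is rigid.
- thumb_rest (a point): Middle of the flat face of the upright thumb rest on the moving jaw, 110 mm above the lid. The face looks back over the release pad to the fixed jaw, is 52 mm wide and reaches from 78 to 125 mm above the lid. A fingertip standing on the release pad pushes the jaw open by bearing on this face. Axes as clamp.
- priest: Wooden priest (short fish club) with a brass end, 250 mm long, 28 mm thick along the shaft, 35 mm at the head. It lies level across the bar, between the jaws, in two V-shaped rests, loose once the jaw is back. Origin: on its axis at mid-length, 62 mm above the lid; y axis along it to the brass head. Not to be moved.
- glue_bottle: Small white glue bottle with a red cap, 32 mm across, 85 mm tall, standing loose on the clamp board beside the end block (about 115 to 135 mm along x and 66 to 76 mm along y from the board's centre). Origin: centre of its underside. Not to be moved.
- lure_bucket: Stainless steel lure bucket, 157 mm across the rim, 147 mm tall, swing handle folded down to its own -x side (90 mm from the axis), standing loose on the lid. Origin: centre of its underside. Not to be moved.
- tackle_tube: Blue plastic tackle tube with square black end caps, 256 mm long, 52 mm square at the caps, lying loose on the lid along its x axis. Origin: on the lid under its middle. Not to be moved.
- torch: Black torch standing on its lens on the lid, 54 mm across the head, 150 mm tall, with a small toggle switch on its side. Origin: centre of its underside. Not to be moved.
- end_stop (a point): Top edge of the end block, on the side that looks to the moving jaw, over the bar, 46 mm above the lid. The block is green, 60 mm across the bar and 20 mm thick; the tail of the jaw meets it when fully open. Axes as clamp.

How it is judged (in metres and radians):
On the way, in this order (a step that is already met when the one before it is completed fails the run):
1. the release pad is pressed down while the jaw is still closed on the priest (value of joint release above 0.003 m and value of joint jaw below 0.012 m), for 0.1 s.
2. the jaw is pushed fully home against the end block (value of joint jaw above 0.092 m), for 0.2 s.
At the end, for the whole second after the job is handed in: The moving jaw stands within 4 mm of its end stop, the priest lies at rest in its two rests (within 8 mm along the bar and 5 mm in height), the glue bottle, bucket and torch stand upright, and none of them nor the tube has moved 20 mm (value of joint jaw above 0.092 m and z of priest in the frame of clamp between 0.057 and 0.067 m and x of priest in the frame of clamp between -0.109 and -0.093 m and linear speed of priest below 0.02 m/s and angle between each of glue_bottle, lure_bucket, torch's own z axis and vertical below 0.1 rad and distance of each of tackle_tube, torch, lure_bucket, glue_bottle from where it was at the start of the episode below 0.02 m); the robot touches nothing.
It fails at once if the priest is lifted or shoved out of its rests (20 mm) (distance of priest from where it was at the start of the episode above 0.02 m).
It fails at once if the glue bottle is lifted or moved 20 mm (distance of glue_bottle from where it was at the start of the episode above 0.02 m).
It fails at once if the lure bucket is lifted or moved 20 mm (distance of lure_bucket from where it was at the start of the episode above 0.02 m).
It fails at once if the tackle tube is lifted or moved 20 mm (distance of tackle_tube from where it was at the start of the episode above 0.02 m).
It fails at once if the torch is lifted or moved 20 mm (distance of torch from where it was at the start of the episode above 0.02 m).
It also fails if it takes over 37 s, if anything falls off the work surface, if the arm or the gripper's body presses on something with over 40 N, if the wrist force passes 120 N, or if a joint passes its speed limit or range.

### The arm

A 7-joint arm with a two-finger parallel gripper is mounted at the origin on the work surface. World frame = base frame: x ahead of the robot, y to its left, z up, the work surface at z = 0. Lengths are in mm, angles in degrees, forces in N, time in s.
With the tool pointing down it reaches from about 425 to 1025 mm from the base axis. Payload 9.4 kg.
Tool frame: the origin (TCP) lies midway between the tips of the shut fingers; the grasp point (between the pads) lies 19 mm behind it; z points along the fingers, y is the line along which they close (so a half turn about z gives the same grasp; the last joint's range is limited). The gripper opens to 93 mm and grips with 3 to 60 N. Pads are 15 mm wide; open, the fingers measure 128 mm over their backs; the gripper's body (75 mm by 188 mm) begins 65 mm behind the grasp point.
Start: joints at [67.282, 34.337, -0.143, 91.639, 0.103, 54.024, -4.572], TCP at [227.913, -688.244, 218.618] pointing down, gripper open.
Joint ranges: [-147.43, 147.43], [-19.82, 112.94], [-74.19, 73.91], [6.32, 146.72], [-59.91, 239.91], [6.04, 106.73], [-150.56, 150.56]. Speed limits (degrees/s): [127.2, 127.2, 172.46, 172.46, 180, 180, 180].

### API

Orientations are given as [roll, pitch, yaw] about the fixed x, y, z axes, in that order (R = Rz(yaw) Ry(pitch) Rx(roll)).
In Python, from rig import arm gives the robot as it stands.
- The arm moves only by the tool step_hand, called by a JSON object that holds its "method" and its "body", one argument or row to a line. Schema: {"type":"object","properties":{"segments":{"type":"array","items":{"type":"array","items":{"type":"number"},"minItems":4,"maxItems":4},"minItems":1,"maxItems":20},"finger_gap":{"type":"number"},"clamp_n":{"type":"number"},"only":{"type":"string"},"quiet":{"type":"boolean"},"lines":{"type":"string"}},"required":["segments"],"additionalProperties":false}. segments is a list of rows, 1 to 20 of them, each of 4 numbers: dx, dy, dz in normalised numbers (1 is 1000 mm), then a turn about the tool's z in a scale on which 1.0 is 180 degrees; each row is the pose to reach, as a shift and turn from the pose commanded when the call began, along the tool's axes at that moment; what a row does not reach only later rows make up. A row lasts 1/10 s, in which the tool goes at most 50 mm and 8.59 degrees, less where a joint would pass 70% of its speed; a pose out of reach is approached as far as the arm can. finger_gap is the opening from 0.0 (shut) to 1.0 (fully open), set as the call begins (left out keeps the last). The fingers move at their own pace and stop on an object; clamp_n is the grip in N (left out, the last holds). Time passes only in rows, so rows that do not move let the fingers close. The tool returns the time, the measured TCP pose, the force, the opening and the grip force at its end. only (a regular expression) keeps the lines of the reply that match it, lines (a string "A,B") keeps lines A to B, and quiet returns only ok. Input that does not fit is refused with a message, and nothing moves.
- arm.sense(): the state, without advancing time (a new reading comes with each control period).
- arm.grab_frame(name): name is "scene" or "top" or "wrist"; returns the picture (420x560x3 uint8, blue, green, red); there is no depth.
- arm.camera_info(name): a dict with "mtx" (3x3 intrinsics, pixels), "k1" (the pictures are not rectified: a ray, as slopes to the right and down, at radius r is drawn at 1 + k1 r^2 times it, then the intrinsics apply), "extrinsics" (4x4, takes a point from camera to world coordinates); the wrist camera has in their place "hand_eye" (4x4, takes a point from camera to tool coordinates, whose origin is the TCP and whose axes are the flange's). Camera axes: x right, y up, looking along -z (the intrinsics and any distortion apply to the point x, -y, -z); pixel columns grow to the right and rows downward; lengths in mm; the calibration is good to about 2 mm. A picture is of the moment at which its call begins: read the wrist's pose just before it. camera_info takes no time and is no camera call.
- arm.job_done(): hands the job in; it is judged then, once.
The state is a dict: "time": time; "q": joint angles; "dq": joint speeds; "effort": joint torques, N m; "position": TCP position; "eef_rot": TCP orientation; "wrist_force": force on the tool from outside, world axes, zero at the start; "wrist_torque": the same for the moment, N m; "finger_gap": opening from 0.0 (shut) to 1.0 (fully open); "finger_force": force on a finger pad.
Only numpy, scipy, OpenCV 4.12 (cv2) and the standard library are available. Lean on these libraries where they do the work, as an engineer would, in place of code of your own. Each camera call takes 0.05 s, during which the arm holds its last target. There are 200 camera calls.

## Working session

There is one attempt and no reset: what is moved stays moved. The work goes in short steps, Python scripts to look and compute and a tool call to move; the robot and the scene stay as the last step left them, time stands still between calls to the robot, and variables do not carry over. Pictures are saved under pics/ and viewed, at most 10 in all, crops included, and the job is handed in when it is done.

```bash
mkdir -p pics; ls; python3 - <<'E'
from rig import arm
import cv2
s=arm.sense();print(s)
for n in("scene","top"):
    i=arm.camera_info(n);print(n,i)
    cv2.imwrite(f"pics/{n}0.png",arm.grab_frame(n))
E
```

```text
pics
rig.py
{'time': 0.0, 'q': array([67.28314327, 34.38349057, -0.1468098 , 91.67944134,  0.10540048,
       54.02517263, -4.57166766]), 'dq': array([ 0.01285994,  0.05146392, -0.1175759 ,  0.08771238,  0.11115971,
       -0.05074876,  0.01019185]), 'effort': array([ 5.23299718e-06, -7.65083385e+01,  1.49715956e+00, -2.52355385e+01,
       -5.24312141e-02,  1.69227272e-02,  1.64629828e-04]), 'position': array([ 227.74447167, -687.79174547,  217.78193994]), 'eef_rot': array([-1.79912490e+02,  9.29977540e-03,  1.83283995e+01]), 'wrist_force': array([-0.23725253, -0.00951198, -0.55969654]), 'wrist_torque': array([-0.02355579, -0.00200986,  0.04549018]), 'finger_force': 0.0, 'finger_gap': 0.9986481753820913}
scene {'mtx': array([[398.47178235,   0.        , 276.31213821],
       [  0.        , 398.47178235, 205.04336115],
       [  0.        ,   0.        ,   1.        ]]), 'k1': -0.06697737711050702, 'extrinsics': array([[-7.69976273e-01, -4.21429231e-01,  4.79097006e-01,
         1.09881873e+03],
       [ 6.38033846e-01, -5.16783768e-01,  5.70830402e-01,
         6.12105804e+02],
       [ 7.02493884e-03,  7.45205971e-01,  6.66797353e-01,
         7.96888303e+02],
       [ 0.00000000e+00,  0.00000000e+00,  0.00000000e+00,
         1.00000000e+00]])}
top {'mtx': array([[478.39207185,   0.        , 280.80024271],
       [  0.        , 478.39207185, 208.58574465],
       [  0.        ,   0.        ,   1.        ]]), 'k1': -0.09991416092115663, 'extrinsics': array([[ 5.68319115e-03,  9.96725973e-01, -8.06537984e-02,
         4.57346006e+02],
       [-9.99968984e-01,  5.22479483e-03, -5.89341321e-03,
        -4.34744152e+00],
       [-5.45271847e-03,  8.06847903e-02,  9.96724753e-01,
         1.42229686e+03],
       [ 0.00000000e+00,  0.00000000e+00,  0.00000000e+00,
         1.00000000e+00]])}
```

View pics/top0.png

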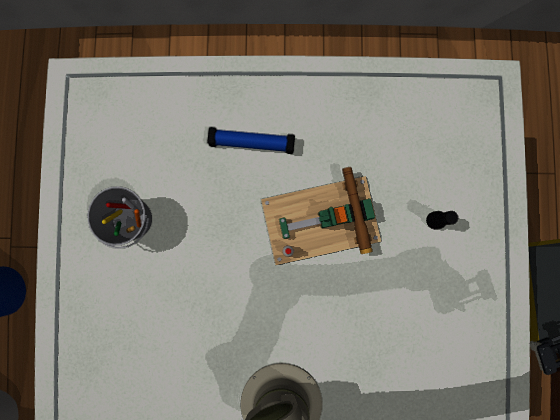

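View pics/scene0.png

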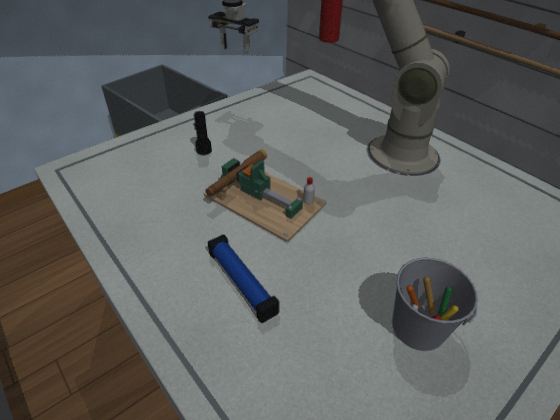

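The top view shows the board with corners near (262,198), (367,177), (381,241) and (275,265). The orange pad is near (341,214), the end block near (284,228), the bottle near (288,251) and the torch near (436,219). Next I'll enlarge both views.

```bash
python3 - <<'E'
import cv2,numpy as np
t=cv2.imread("pics/top0.png")[160:272,250:390]
s=cv2.imread("pics/scene0.png")[135:245,195:335]
cv2.imwrite("pics/ct.png",cv2.resize(t,None,fx=5,fy=5,interpolation=cv2.INTER_CUBIC))
cv2.imwrite("pics/cs.png",cv2.resize(s,None,fx=5,fy=5,interpolation=cv2.INTER_CUBIC))
E
```

```text
(no output)
```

View pics/ct.png

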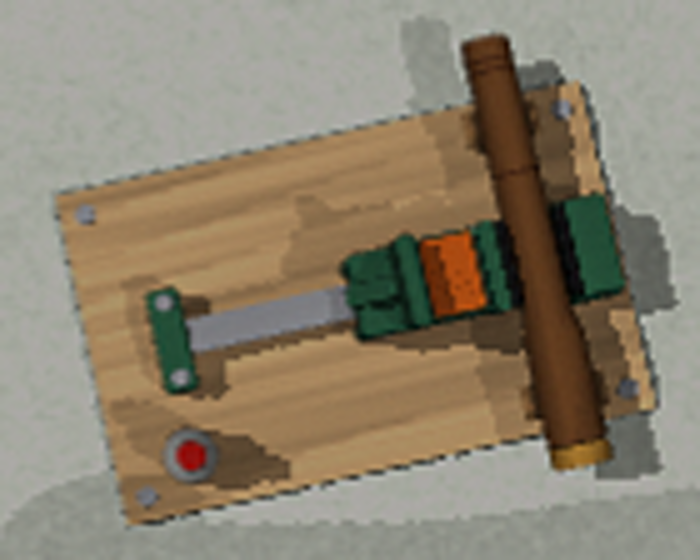

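View pics/cs.png

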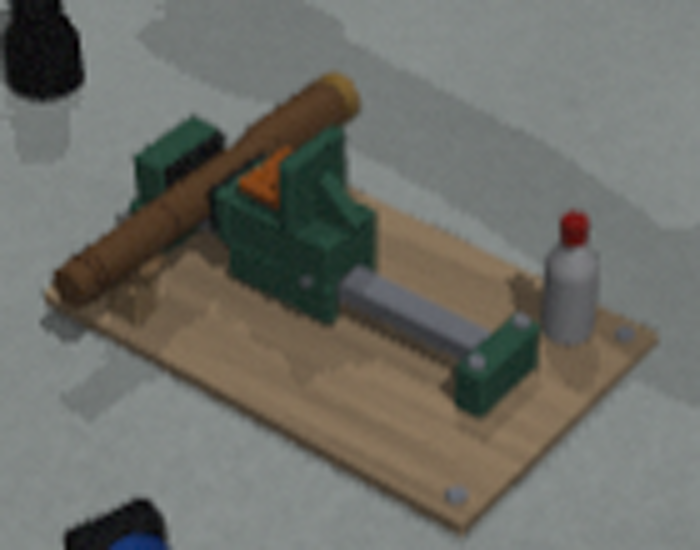

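The crops give these positions. In the top crop, the board top corners are (57,193), (580,85), (655,408) and (130,524). The orange pad centre is about (454,274) and the thumb rest top is about (405,285). In the scene crop, the pad is partly hidden behind the thumb rest.

```bash
cat > h.py <<'E'
import numpy as np,cv2
from rig import arm
def px2w(name,u,v,z):
    i=arm.camera_info(name);p=cv2.undistortPoints(np.array([[[u,v]]],float),i["mtx"],np.array([i["k1"],0,0,0.]))[0,0]
    E=i["extrinsics"];d=E[:3,:3]@[p[0],-p[1],-1];o=E[:3,3]
    return o+d*(z-o[2])/d[2]
def w2px(name,P):
    i=arm.camera_info(name);E=i["extrinsics"];c=E[:3,:3].T@(np.asarray(P,float)-E[:3,3])
    s=np.array([c[0],-c[1]])/-c[2];s=s*(1+i["k1"]*(s@s))
    return i["mtx"][:2,:2]@s+i["mtx"][:2,2]
E
python3 - <<'E'
from h import *
f=lambda c,z:px2w("top",(c[0]+.5)/5-.5+250,(c[1]+.5)/5-.5+160,z)
B=[f(c,12) for c in[(57,193),(580,85),(655,408),(130,524)]]
print(np.round(B,1),[np.linalg.norm(B[i]-B[i-1]).round(1) for i in range(4)])
c=np.mean(B,0);x=(B[0]-B[1]+B[3]-B[2]);x/=np.linalg.norm(x);y=np.array([-x[1],x[0],0]);
print("c",c,"yaw",np.degrees(np.arctan2(x[1],x[0])))
C=lambda p:(np.dot(p-c,x).round(1),np.dot(p-c,y).round(1))
for n,q,z in[("padc",(454,274),94),("thumbtop",(405,285),125),("cap",(191,456),85+12),("endblk",(172,340),46),("fixedjaw R",(600,245),80)]:
    p=f(q,z);print(n,p.round(1),C(p))
g=lambda c,z:px2w("scene",(c[0]+.5)/5-.5+195,(c[1]+.5)/5-.5+135,z)
print("scene corners",[g(q,12).round(1) for q in[(462,530),(657,340),(48,297)]])
for n,q,z in [("end",(497,345),46),("padleft",(240,183),94)]: p=g(q,z);print(n,p.round(1),C(p))
for n,q,z in [("torch",(436,219),150),("bucket",(117,216),147)]: print(n,px2w("top",*q,z).round(1))
E
```

```text
[[ 602.    62.9   12. ]
 [ 668.5 -248.3   12. ]
 [ 476.4 -291.2   12. ]
 [ 407.1   18.3   12. ]] [np.float64(200.0), np.float64(318.2), np.float64(196.8), np.float64(317.2)]
c [ 538.50195117 -114.58522731   12.        ] yaw 102.3371024713225
padc [ 549.5 -162.6   94. ] (np.float64(-49.2), np.float64(-0.4))
thumbtop [ 541.2 -132.2  125. ] (np.float64(-17.8), np.float64(1.1))
cap [447.7 -16.5  97. ] (np.float64(115.2), np.float64(67.7))
endblk [513.9  -5.7  46. ] (np.float64(111.6), np.float64(0.8))
fixedjaw R [ 567.2 -247.    80. ] (np.float64(-135.5), np.float64(0.2))
scene corners [array([604.1,  68.7,  12. ]), array([413.1,  25.4,  12. ]), array([ 673.1, -237.7,   12. ])]
end [516.5  -3.7  46. ] (np.float64(113.0), np.float64(-2.2))
padleft [ 575.5 -166.1   94. ] (np.float64(-58.3), np.float64(-25.1))
torch [ 534.4 -414.1  150. ]
bucket [538.1 446.8 147. ]
```

The sizes check out to within about 1% (317 × 198 mm against 320 × 200 mm), and the pad sits at clamp x ≈ -49 as expected. I'll compute the move to hover above the pad, with tool x along the bar.

```bash
cat >> h.py <<'E'
from scipy.spatial.transform import Rotation as R
def shift(P):
    s=arm.sense();r=R.from_euler("xyz",s["eef_rot"],degrees=True)
    print("t",s["time"],"pos",s["position"].round(1),"rot",s["eef_rot"].round(2),"F",s["wrist_force"].round(1),"shift",r.inv().apply(np.array(P)-s["position"]).round(1))
E
python3 -c "
from h import *
shift([550,-160,200])"
```

```text
t 0.1 pos [ 227.8 -687.8  217.9] rot [-1.7992e+02  1.0000e-02  1.8330e+01] F [0.1 0.3 0.3] shift [ 471.9 -399.7   18.3]
```

Units first: shifts go in shares of 1000 mm and turns go in shares of 180 degrees. So 472 mm / 1000 = 0.472, 460 mm / 1000 = 0.46, -84.1 degrees / 180 = -0.4672.

{"method": "step_hand", "body": {
  "segments": [
    [0.036,-0.031,0,-0.0333],
    [0.073,-0.062,0,-0.0667],
    [0.109,-0.092,0,-0.1],
    [0.145,-0.123,0,-0.1333],
    [0.182,-0.154,0,-0.1722],
    [0.218,-0.184,0,-0.2111],
    [0.254,-0.215,0,-0.25],
    [0.29,-0.246,0,-0.2889],
    [0.327,-0.277,0,-0.3278],
    [0.363,-0.308,0,-0.3667],
    [0.399,-0.338,0,-0.4],
    [0.436,-0.369,0.005,-0.4333],
    [0.46,-0.39,0.012,-0.4556],
    [0.472,-0.4,0.018,-0.4672],
    [0.472,-0.4,0.018,-0.4672],
    [0.472,-0.4,0.018,-0.4672],
    [0.472,-0.4,0.018,-0.4672]
  ],
  "finger_gap": 0.0
}}

```text
time: 1.8
position: [549.3, -162.3, 200.6]
eef_rot: [-179.9, 0.0, 102.2]
wrist_force: [0.0, -0.3, -0.6]
finger_gap: 0.009
finger_force: 0.0
```

```bash
python3 - <<'E'
from h import *
shift([550,-160,200])
cv2.imwrite("pics/w1.png",arm.grab_frame("wrist"));print(arm.camera_info("wrist"))
E
```

```text
t 1.8 pos [ 549.3 -162.3  200.6] rot [-1.7994e+02  5.0000e-02  1.0221e+02] F [ 0.  -0.3 -0.6] shift [2.1 1.2 0.6]
{'mtx': array([[345.46682972,   0.        , 276.7843794 ],
       [  0.        , 345.46682972, 207.43815059],
       [  0.        ,   0.        ,   1.        ]]), 'k1': 0.010934813704237623, 'hand_eye': array([[ 2.41387243e-04,  9.53375456e-01,  3.01786650e-01,
         8.43885473e+01],
       [ 9.99999936e-01, -1.50205431e-04, -3.25345924e-04,
         5.00187194e-02],
       [-2.64846825e-04,  3.01786709e-01, -9.53375431e-01,
        -1.67129596e+02],
       [ 0.00000000e+00,  0.00000000e+00,  0.00000000e+00,
         1.00000000e+00]])}
```

View pics/w1.png

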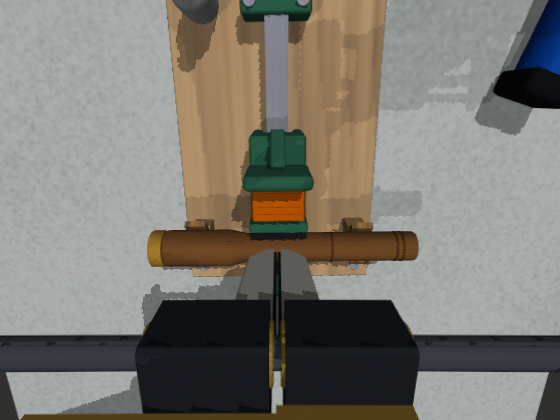

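The wrist view shows the orange pad at columns 251-306 with its priest-side edge at row ~221. The thumb rest's top front edge is at row ~189, spanning columns 244-313.

```bash
python3 - <<'E'
from h import *
s=arm.sense();r=R.from_euler("xyz",s["eef_rot"],degrees=True).as_matrix()
i=arm.camera_info("wrist");H=i["hand_eye"]
def f(u,v,z):
    p=cv2.undistortPoints(np.array([[[u,v]]],float),i["mtx"],np.array([i["k1"],0,0,0.]))[0,0]
    d=r@H[:3,:3]@[p[0],-p[1],-1];o=s["position"]+r@H[:3,3]
    P=o+d*(z-o[2])/d[2];return (P).round(1),(r.T@(P-s["position"])).round(1)
for n,q in dict(padL=(251,221,94),padR=(306,221,94),thL=(244,189,125),thR=(313,189,125),end=(276,19,46)).items():print(n,*f(*q))
E
```

```text
padL [ 531.3 -180.8   94. ] [-14.3 -21.6 106.8]
padR [ 576.6 -171.    94. ] [-14.3  24.7 106.7]
thL [ 521.7 -146.2  125. ] [ 21.5 -23.6  75.7]
thR [ 570.6 -135.6  125. ] [21.5 26.4 75.7]
end [517.8 -19.   46. ] [146.7  -0.5 154.6]
```

The wrist measurement agrees: the pad centre is at tool (0.7, 1.5), the face at x ≈ 20, and the pad width reads 46 mm against 44 mm. Descending to just above the pad.

Converted, 103 mm / 1000 = 0.103, 1.5 mm / 1000 = 0.0015.

{"method": "step_hand", "body": {
  "segments": [
    [0.001,0.001,0.025,0],
    [0.002,0.0015,0.06,0],
    [0.002,0.0015,0.09,0],
    [0.002,0.0015,0.1,0],
    [0.002,0.0015,0.103,0],
    [0.002,0.0015,0.103,0],
    [0.002,0.0015,0.103,0]
  ],
  "finger_gap": 0.0
}}

```text
time: 2.55
position: [552.0, -158.3, 98.9]
eef_rot: [179.9, 0.1, 102.4]
wrist_force: [0.1, 0.1, 1.3]
finger_gap: 0.005
finger_force: 0.0
```

{"method": "step_hand", "body": {
  "segments": [
    [0,0,0.001,0],
    [0,0,0.002,0],
    [0,0,0.003,0],
    [0,0,0.004,0],
    [0,0,0.005,0],
    [0,0,0.006,0],
    [0,0,0.007,0],
    [0,0,0.007,0]
  ]
}}

```text
time: 3.35
position: [551.4, -157.9, 90.6]
eef_rot: [180.0, 0.0, 102.4]
wrist_force: [-0.1, -0.8, 3.7]
finger_gap: 0.005
finger_force: 1.8
```

Converted, 3 mm / 1000 = 0.003, 2 mm / 1000 = 0.002.

{"method": "step_hand", "body": {
  "segments": [
    [0,0,0.001,0],
    [0,0,0.002,0],
    [0,0,0.003,0],
    [0,0,0.003,0]
  ]
}}

```text
time: 3.75
position: [551.4, -157.9, 87.6]
eef_rot: [180.0, 0.0, 102.4]
wrist_force: [-0.4, -0.7, 5.5]
finger_gap: -0.002
finger_force: 2.4
```

{"method": "step_hand", "body": {
  "segments": [
    [0,0,0.0005,0],
    [0,0,0.001,0],
    [0,0,0.0015,0],
    [0,0,0.0015,0]
  ]
}}

```text
time: 4.15
position: [551.5, -157.8, 87.1]
eef_rot: [180.0, 0.0, 102.4]
wrist_force: [-2.5, 0.5, 17.1]
finger_gap: 0.003
finger_force: 8.2
```

The pad is on its lower stop at 17 N. Pushing along the bar.

Converted, 30 mm / 1000 = 0.03, 27 mm / 1000 = 0.027.

{"method": "step_hand", "body": {
  "segments": [
    [0.003,0,0,0],
    [0.006,0,0,0],
    [0.009,0,0,0],
    [0.012,0,0,0],
    [0.015,0,0,0],
    [0.018,0,0,0],
    [0.021,0,0,0],
    [0.024,0,0,0],
    [0.027,0,0,0],
    [0.03,0,0,0]
  ]
}}

```text
time: 5.15
position: [545.1, -130.1, 87.1]
eef_rot: [180.0, 0.1, 102.4]
wrist_force: [-2.2, -4.6, 15.8]
finger_gap: 0.002
finger_force: 7.6
```

{"method": "step_hand", "body": {
  "segments": [
    [0.004,0,0,0],
    [0.008,0,0,0],
    [0.012,0,0,0],
    [0.016,0,0,0],
    [0.02,0,0,0],
    [0.024,0,0,0],
    [0.028,0,0,0],
    [0.032,0,0,0],
    [0.036,0,0,0],
    [0.04,0,0,0]
  ]
}}

```text
time: 6.15
position: [536.2, -91.0, 87.0]
eef_rot: [-180.0, 0.1, 102.4]
wrist_force: [-2.0, -5.8, 16.7]
finger_gap: 0.006
finger_force: 8.4
```

Converted, 28 mm / 1000 = 0.028, 26 mm / 1000 = 0.026.

{"method": "step_hand", "body": {
  "segments": [
    [0.004,0,0,0],
    [0.008,0,0,0],
    [0.012,0,0,0],
    [0.016,0,0,0],
    [0.02,0,0,0],
    [0.023,0,0,0],
    [0.026,0,0,0],
    [0.028,0,0,0],
    [0.028,0,0,0]
  ]
}}

```text
time: 7.05
position: [530.2, -64.5, 87.0]
eef_rot: [-180.0, 0.2, 102.3]
wrist_force: [-2.7, -7.8, 17.3]
finger_gap: 0.004
finger_force: 8.4
```

{"method": "step_hand", "body": {
  "segments": [
    [0.001,0,0,0],
    [0.002,0,0,0],
    [0.003,0,0,0],
    [0.004,0,0,0],
    [0.005,0,0,0],
    [0.006,0,0,0],
    [0.007,0,0,0],
    [0.007,0,0,0]
  ]
}}

```text
time: 7.85
position: [529.9, -61.4, 87.0]
eef_rot: [180.0, 0.4, 102.1]
wrist_force: [2.8, -20.5, 12.3]
finger_gap: 0.006
finger_force: 12.0
```

Resistance rose to 20 N after 99 mm of travel. I'll check that the jaw is home before letting go.

```bash
python3 - <<'E'
from h import *
a=arm.grab_frame("wrist");cv2.imwrite("pics/w2.png",a)
s=arm.grab_frame("scene")[135:245,195:335]
b=cv2.resize(s,(560,440),interpolation=cv2.INTER_CUBIC)
cv2.imwrite("pics/m.png",cv2.resize(np.hstack([cv2.resize(a,(587,440)),b]),(800,307)))
E
```

```text
(no output)
```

View pics/m.png

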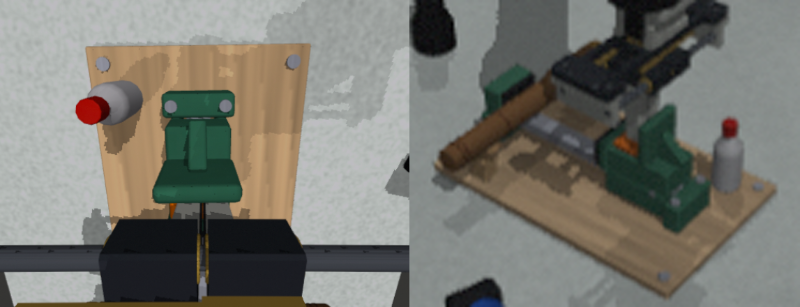

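Both views show the jaw's tail against the end block, with the bottle standing and the priest in its rests. I'll lift straight up while keeping slight push, so friction doesn't drag the jaw back, and then clear away.

Converted, -130 mm / 1000 = -0.13, -90 mm / 1000 = -0.09.

{"method": "step_hand", "body": {
  "segments": [
    [-0.002,0,0,0],
    [-0.002,0,-0.002,0],
    [-0.002,0,-0.005,0],
    [-0.002,0,-0.009,0],
    [-0.003,0,-0.014,0],
    [-0.005,0,-0.025,0],
    [-0.008,0,-0.05,0],
    [-0.01,0,-0.09,0],
    [-0.01,0,-0.13,0],
    [-0.01,0,-0.13,0]
  ]
}}

```text
time: 8.95
position: [533.1, -64.4, 221.2]
eef_rot: [179.6, 0.1, 102.4]
wrist_force: [0.6, -0.5, 0.3]
finger_gap: 0.008
finger_force: 0.0
```

{"method": "step_hand", "body": {
  "segments": [
    [-0.04,0,0,0],
    [-0.08,0,0,0],
    [-0.12,0,0,0],
    [-0.12,0,0,0],
    [-0.12,0,0,0]
  ]
}}

```text
time: 9.45
position: [556.1, -182.4, 215.5]
eef_rot: [-180.0, -0.1, 102.3]
wrist_force: [0.1, 0.2, 0.5]
finger_gap: 0.003
finger_force: 0.0
```

```bash
python3 - <<'E'
from h import *
a=arm.grab_frame("wrist")
s=arm.grab_frame("scene")[100:320,170:450]
cv2.imwrite("pics/m2.png",cv2.resize(np.hstack([cv2.resize(a,(560,440)),cv2.resize(s,(560,440))]),(800,314)))
E
```

```text
(no output)
```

View pics/m2.png

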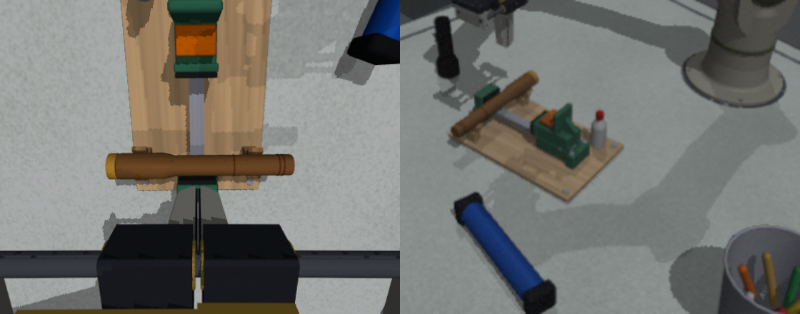

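The pad is up, the jaw is still at the end block, the priest lies in its rests, and the bottle and torch are standing. The hand is clear.

```bash
python3 -c "
from rig import arm
print(arm.job_done())"
```

```text
the job is handed in; nothing more can be done
None
```

The clamp is open with its jaw against the end block, the priest is still in its rests, nothing else appears to have moved, and the job was handed in after about 9.5 s of robot time (no verdict was returned).

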